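Lay out the polling officer's desk

TASK

Lay out the polling officer's desk, as seen from the robot's seat facing the voting unit: put the flat ink-pad tin on the table in front of the unit, on the robot's side, centred on the unit's front edge with its long sides parallel to that edge, the ink bottle to the left of the tin and the little metal cup to its right, all three in one row parallel to the edge, with clear gaps of about 30 mm between unit and tin, tin and bottle, tin and cup. Stand the wooden stamp on the middle of the tin's lid, its long side along the tin's, and stand the brass seal on the middle of the register's cover. Everything ends upright and let go; leave the stapler, the tape roll and the glass paperweight where they are.

Things in the scene. Friction and masses are not known exactly. Their poses are not given: they have to be found in the camera images.
- unit: Voting unit, fixed on the table: off-white slab 170 deep (x) x 200 wide (y) x 45 high, pink blank panel and a column of dark oblong buttons on top. Origin on the table under the middle of its front edge (the long edge facing the robot); its x axis points from the front edge into the slab (away from the robot), y to the left as seen from the robot, z up. The tin, bottle and cup go on the -x side of it.
- register: Voter register, fixed on the table: closed dark hardback book 190 (x) x 150 (y) x 25 high, dark red spine and corners. Origin on the table under its centre, z up: its cover lies 25 above it.
- pad: Ink-pad tin, closed and flat, grey metal, 60 (x) x 90 (y) x 16 high, loose, about 120 g. Origin at the centre of its underside, z up, long side along y; either way round is the same. Grip it across the 60 mm width (along its x).
- stamp: Wooden stamp, loose, about 80 g: rectangular light wood foot 32 (x) x 52 (y) x 18 high with a thin black rubber face, on it a round dark wooden handle, 24 in diameter from 42 to 64 above the underside, thinner below; 72 high in all. Origin at the centre of its underside, z up along the handle.
- bottle: Ink bottle, loose, about 70 g: round amber bottle 36 in diameter and 72 high with a black cap on a narrower neck; the straight body can be gripped 20 to 35 above the underside. Origin at the centre of its underside, z up.
- cup: Small open metal cup (no handle), loose, about 60 g: 54 in diameter at the rim, slightly narrower at the foot, 45 high. Can be gripped across its outside about 25 above the underside. Origin at the centre of its underside, z up.
- seal: Brass hand seal, loose, about 150 g: round foot 38 in diameter and 14 high, a stem and a round grip 22 in diameter from 38 to 52 above the underside; 58 high in all. Origin at the centre of its underside, z up.
- stapler: Bystander: black and steel stapler, 110 x 34 x about 43, loose. Origin under its centre. Leave alone.
- tape: Bystander: brown roll of tape lying flat, 64 outside, 40 inside, 24 high, loose. Origin under its centre. Leave alone.
- weight: Bystander: green glass paperweight, round, 68 in diameter, 30 high, loose. Origin under its centre. Leave alone.
There are look-alikes about, which are no part of the job. Leave any pink or red look-alike of the stamp alone.

How it is judged:
By the outcome, as a careful person would: the job done as asked, in the order asked, and still so for the second after the job is handed in, with the robot touching nothing.
It also fails if it takes over 125 s, if anything falls off the work surface, if the arm or the gripper's body presses on something with over 40 N, if the wrist force passes 120 N, or if a joint passes its speed limit or range.

ROBOT

A 6-joint arm with a two-finger parallel gripper is mounted at the origin on the work surface. World frame = base frame: x ahead of the robot, y to its left, z up, the work surface at z = 0. Lengths are in mm, angles in rad, forces in N, time in s.
With the tool pointing down it reaches from about 250 to 775 mm from the base axis. Payload 4 kg.
Tool frame: the origin (TCP) lies at the centre of the arm's flange, where the gripper is bolted on; the fingertips stand 173 mm ahead of it and the grasp point (between the pads) lies robot.tcp_to_grasp ahead of it (robot.tcp_to_grasp is the distance from the TCP to the grasp point, in mm); y points along the fingers, x is the direction in which the jaws open and shut, and the axes are right-handed (so a half turn about y gives the same grasp; the last joint's range is limited). The gripper opens to 85 mm and grips with 20 to 120 N. Pads are 22 mm wide; open, the fingers measure 114 mm over their backs; the gripper's body (76 mm by 85 mm) begins 54 mm behind the grasp point. The pads swing forward as they close: fully open they stand 13 mm farther back than shut.
Start: joints at [-1.215, 0.087, 1.371, -0, 1.684, -0.103], TCP at [243.574, -493.125, 404.741] pointing down, gripper open.
Joint ranges: [-3.1, 3.1], [-0.76, 2.03], [0.27, 2.55], [-1.08, 4.22], [0.17, 2.65], [-2.57, 2.57]. Speed limits (rad/s): [2.79, 2.79, 3.14, 3.14, 3.14, 3.14].

INTERFACE

Orientations are given as a 3x3 rotation matrix whose columns are the frame's x, y, z axes.
In Python, from workcell import robot, claw, optics, status gives the robot as it stands. Calls block until the motion is done:
- robot.move_ptp(position, orientation): joint-space move of the TCP to a pose.
- robot.servo_line(position, rotation=None, max_speed=150, guard=None): straight line of the TCP; rotation=None keeps the orientation; max_speed is the mean speed in mm/s. With guard (N) it stops when the force on the tool has changed by that much, and returns True; else False.
- robot.move_j(angles): joint-space move.
- claw.gripper_to(opening, newtons=None): finger opening in mm; newtons is the grip in N (None keeps the last); returns when the fingers have stopped.
- robot.pause(seconds).
- robot.inverse_kinematics(position, orientation): joint angles nearest the present ones, or None.
- optics.capture(name): name is "side" or "top" or "wrist"; returns a dict with "img" (400x640x3 uint8, red, green, blue), "camera_matrix" (3x3 intrinsics, pixels), "dist" ([k1, k2, p1, p2, k3] as OpenCV has them; the pictures are not rectified), "R" (3x3) and "t" (3): a world point X has camera coordinates R X + t; the wrist camera has in their place "tool_from_camera" (4x4, takes a point from camera to tool coordinates, whose origin is the TCP and whose axes are the tool frame's). Camera axes: x right, y down, z forward; pixel columns grow to the right and rows downward; lengths in mm; the calibration is good to about 2 mm. A picture is of the moment at which its call begins: read the wrist's pose just before it. There is no depth.
A pose or a line that the arm cannot do raises robot.MotionError and nothing moves.
- robot.sign_off(): hands the job in, once; it reports no verdict.
Readings, each from a call of its own:
- status.current_clock(): time.
- status.current_q(): joint angles.
- status.current_joint_velocities(): joint speeds.
- status.current_effort(): joint torques, N m.
- status.current_position(): TCP position.
- status.current_tcp_rot(): TCP orientation.
- status.current_contact_force(): force on the tool from outside, world axes, zero at the start.
- status.current_wrist_torque(): the same for the moment, N m.
- status.current_gripper_width(): finger opening in mm.
Only numpy, scipy, OpenCV 4.12 (cv2) and the standard library are available. Lean on these libraries where they do the work, as an engineer would, in place of code of your own. Each camera call takes 0.05 s, during which the arm holds its last target. There are 200 camera calls.

## Working session

There is one attempt and no reset: what is moved stays moved. The work goes in short steps, each a Python script; the robot and the scene stay as the last script left them, time stands still between calls to the robot, and variables do not carry over. Pictures are saved under pics/ and viewed, about 12 in all and at most 16, crops included, and the job is handed in when it is done.

```bash
ls; mkdir -p pics
python3 - <<'E'
from workcell import robot, claw, optics, status
import cv2,numpy as np
for n in ("top","side"):
    c=optics.capture(n); cv2.imwrite(f"pics/{n}0.png",c["img"][:,:,::-1])
    print(n,c["camera_matrix"],c["dist"],c["R"],c["t"])
c=optics.capture("wrist");print(c["tool_from_camera"],c["camera_matrix"],c["dist"])
print(robot.tcp_to_grasp,status.current_clock(),status.current_tcp_rot(),status.current_gripper_width())
E
```

```text
pics
top [[419.16431401   0.         317.26329762]
 [  0.         419.16431401 196.3568035 ]
 [  0.           0.           1.        ]] [0.01921138 0.         0.         0.         0.        ] [[-2.04410996e-03 -9.99997879e-01 -2.51211618e-04]
 [-9.75973006e-01  2.04973493e-03 -2.17881824e-01]
 [ 2.17881877e-01 -2.00198648e-04 -9.75975127e-01]] [  -7.73633843  548.49187319 1234.89497946]
side [[402.01590333   0.         313.94808496]
 [  0.         402.01590333 201.28195351]
 [  0.           0.           1.        ]] [-0.05683342  0.          0.          0.          0.        ] [[-0.93639616 -0.35022667 -0.02243887]
 [-0.21230463  0.61622712 -0.7584134 ]
 [ 0.27944403 -0.70541152 -0.65138746]] [519.14179827 156.52773715 854.41776786]
[[ 9.99999605e-01 -8.57624749e-04  2.31727761e-04  5.68985545e-01]
 [-4.87756969e-04 -3.12022374e-01  9.50074629e-01  2.96850545e+01]
 [-7.42503269e-04 -9.50074367e-01 -3.12022669e-01  7.89189638e+01]
 [ 0.00000000e+00  0.00000000e+00  0.00000000e+00  1.00000000e+00]] [[355.83684787   0.         318.24156418]
 [  0.         355.83684787 197.65144014]
 [  0.           0.           1.        ]] [-0.05576312  0.          0.          0.          0.        ]
154.70000000000002 0.15 [[ 4.42868180e-01 -5.97901025e-04  8.96586537e-01]
 [-8.96585106e-01  1.61159498e-03  4.42868548e-01]
 [-1.70972592e-03 -9.99998523e-01  1.77654983e-04]] 85.26735160159751
```

View pics/top0.png

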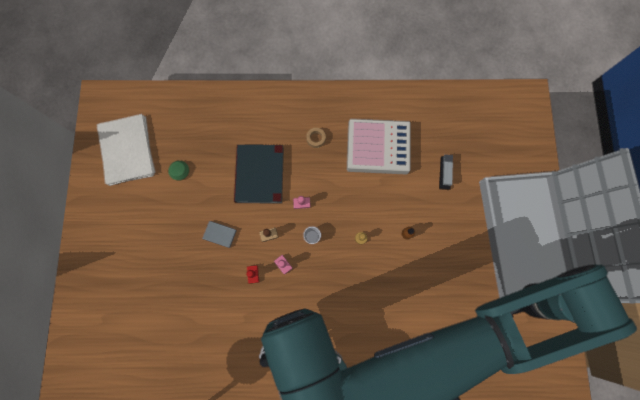

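View pics/side0.png

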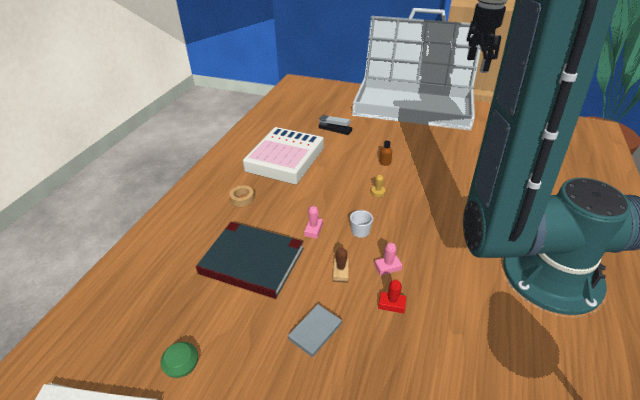

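The top picture shows the unit (379,146), register (259,173), pad (219,234), wooden stamp (268,233), cup (312,235), seal (362,237) and bottle (408,232). The bystanders are the stapler (446,172), tape (316,136) and weight (178,170). Look-alike stamps, pink or red, stand at (301,202), (283,264) and (252,274). The side view agrees.

```bash
cat > h.py <<'E'
from workcell import robot, claw, optics, status
import cv2, numpy as np
def snap(name, tag=None):
    if name=="wrist":
        p=np.array(status.current_position()); Rt=np.array(status.current_tcp_rot())
        c=optics.capture(name); T=np.array(c["tool_from_camera"])
        Rwc=Rt@T[:3,:3]; o=p+Rt@T[:3,3]; R=Rwc.T; t=-R@o
    else:
        c=optics.capture(name); R=np.array(c["R"]); t=np.array(c["t"])
    c=dict(img=c["img"],K=np.array(c["camera_matrix"]),d=np.array(c["dist"]),R=R,t=t)
    if tag:
        cv2.imwrite(f"pics/{tag}.png",c["img"][:,:,::-1]); np.savez(f"pics/{tag}.npz",**c)
    return c
def world(c,uv,z):
    n=cv2.undistortPoints(np.array(uv,float).reshape(-1,1,2),c["K"],c["d"]).reshape(-1,2)
    d=np.c_[n,np.ones(len(n))]@c["R"]; o=-c["R"].T@c["t"]
    return o+d*((z-o[2])/d[:,2])[:,None]
def pix(c,X):
    return cv2.projectPoints(np.array(X,float).reshape(-1,1,3),cv2.Rodrigues(c["R"])[0],c["t"],c["K"],c["d"])[0].reshape(-1,2)
def down(a):
    """tool pointing down, jaw axis (tool x) at world angle a"""
    x=np.array([np.cos(a),np.sin(a),0]); y=np.array([0,0,-1.]); return np.c_[x,y,np.cross(x,y)]
G=robot.tcp_to_grasp
E
python3 - <<'E'
from h import *
c=snap("top","top1")
P=dict(stapler=(446,172,20),unit=(379,146,45),tape=(316,136,24),reg=(259,173,25),pad=(219,234,16),stamp=(267,233,60),cup=(312,235,45),seal=(362,237,50),bottle=(410,231,70),weight=(178,170,15),p1=(301,201,60),p2=(283,264,60),r=(252,272,60),ufl=(348,170,45),ufr=(410,171,45))
for k,(u,v,z) in P.items(): print(k,world(c,[(u,v)],z).round()[0])
print(status.current_position(),status.current_q())
# reachability of view poses
for x,y in [(400,-60),(450,0),(400,150),(350,60),(400,200)]:
  for a in np.radians([0,90,-90,180]):
    for z in (400,450,500):
        q=robot.inverse_kinematics([x,y,z],down(a)); print(x,y,z,round(np.degrees(a)),None if q is None else np.round(q,2))
E
```

```text
stapler [ 637. -424.   20.]
unit [ 717. -208.   45.]
tape [760.  -5.  24.]
reg [634. 178.  25.]
pad [438. 299.  16.]
stamp [435. 144.  60.]
cup [431.   8.  45.]
seal [ 424. -145.   50.]
bottle [ 439. -288.   70.]
weight [647. 442.  15.]
p1 [534.  41.  60.]
p2 [342.  94.  60.]
r [319. 185.  60.]
ufl [ 637. -107.   45.]
ufr [ 634. -303.   45.]
[ 243.55765645 -493.07401628  403.96894064] [-1.21510568e+00  8.77280197e-02  1.37165126e+00  3.60136467e-05
  1.68360203e+00 -1.03091510e-01]
400 -60 400 0 [-0.29 -0.24  1.69 -0.    1.7  -0.29]
400 -60 450 0 [-0.29 -0.25  1.59 -0.    1.8  -0.29]
400 -60 500 0 [-0.29 -0.24  1.49 -0.    1.89 -0.29]
400 -60 400 90 [-0.29 -0.24  1.69 -0.    1.7  -1.86]
400 -60 450 90 [-0.29 -0.25  1.59 -0.    1.8  -1.86]
400 -60 500 90 [-0.29 -0.24  1.49 -0.    1.89 -1.86]
400 -60 400 -90 [-0.29 -0.24  1.69 -0.    1.7   1.28]
400 -60 450 -90 [-0.29 -0.25  1.59 -0.    1.8   1.28]
400 -60 500 -90 [-0.29 -0.24  1.49 -0.    1.89  1.28]
400 -60 400 180 None
400 -60 450 180 None
400 -60 500 180 None
450 0 400 0 [-0.13 -0.14  1.6  -0.    1.68 -0.13]
450 0 450 0 [-0.13 -0.1
[... 1350 characters left out ...]
0 450 -90 [ 0.01 -0.36  1.68 -0.    1.83  1.58]
350 60 500 -90 [ 0.01 -0.35  1.57 -0.    1.92  1.58]
350 60 400 180 None
350 60 450 180 None
350 60 500 180 None
400 200 400 0 [ 0.34 -0.14  1.6  -0.    1.68  0.34]
400 200 450 0 [ 0.34 -0.15  1.51 -0.    1.78  0.34]
400 200 500 0 [ 0.34 -0.14  1.41 -0.    1.88  0.34]
400 200 400 90 [ 0.34 -0.14  1.6  -0.    1.68 -1.23]
400 200 450 90 [ 0.34 -0.15  1.51 -0.    1.78 -1.23]
400 200 500 90 [ 0.34 -0.14  1.41 -0.    1.88 -1.23]
400 200 400 -90 [ 0.34 -0.14  1.6  -0.    1.68  1.91]
400 200 450 -90 [ 0.34 -0.15  1.51 -0.    1.78  1.91]
400 200 500 -90 [ 0.34 -0.14  1.41 -0.    1.88  1.91]
400 200 400 180 None
400 200 450 180 None
400 200 500 180 None
```

Run:
```python
from h import *
for tag,p in (("wA",(590,-200,400)),("wB",(540,190,400))):
    robot.move_ptp(p,down(-np.pi/2)); robot.pause(0.3)
    snap("wrist",tag)
print(status.current_clock(),status.current_position())
for t in ("wA","wB"):
    im=cv2.imread(f"pics/{t}.png"); cv2.imwrite(f"pics/{t}v.png",cv2.resize(im,(800,500),interpolation=cv2.INTER_CUBIC))
```

```text
4.025 [540.2603639  189.42867306 399.97142306]
```

View pics/wAv.png

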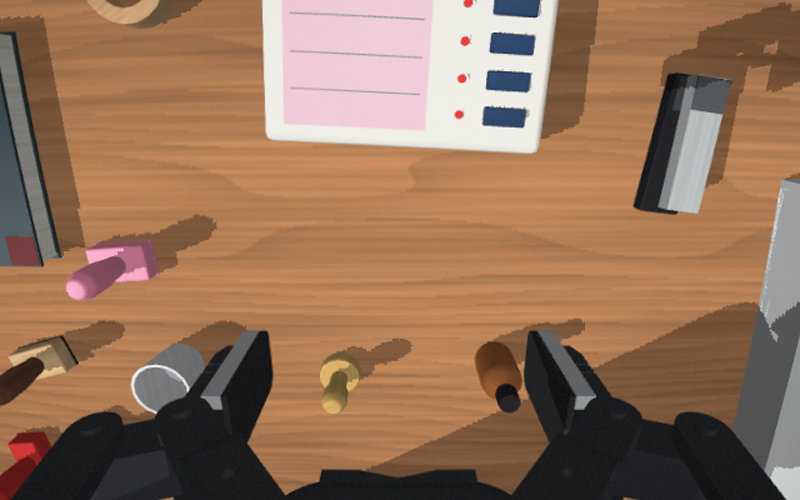

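View pics/wBv.png

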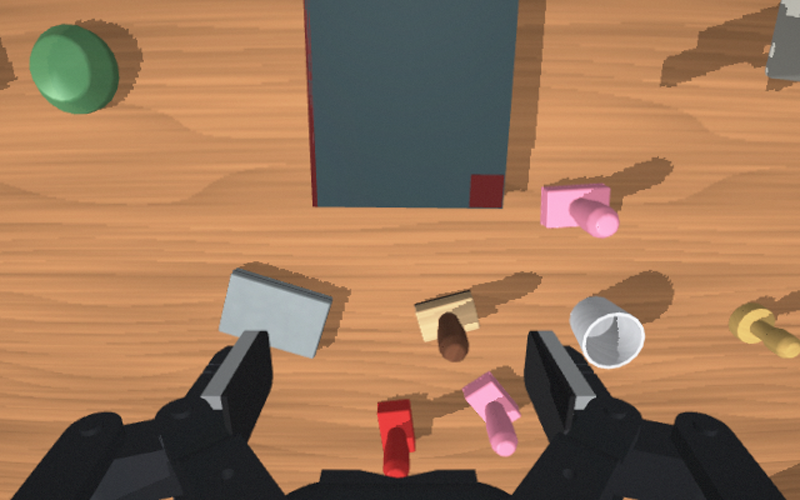

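The wrist views give these points, in 800-wide pixels. In wA the unit's front edge runs (266,138)–(536,153), and the seal and bottle are at (336,400) and (508,398). In wB the pad corners are near (234,274), (329,300), (314,357) and (220,331). Also in wB, the stamp handle top is at (454,350), the cup rim centre at (613,338) and the register's front corners at (313,207) and (504,208).

Run:
```python
from h import *
A=dict(np.load("pics/wA.npz"));B=dict(np.load("pics/wB.npz"));T=dict(np.load("pics/top1.npz"))
def m(c,n,pts,z):
    w=world(c,np.array(pts)/1.25,z)[:,:2]; print(n,w.round(1).tolist(),'mean',w.mean(0).round(1),'sides',np.linalg.norm(w-np.roll(w,-1,0),axis=1).round(1)); return w
# unit front edge by line fit: brightness profile per column
g=A["img"].astype(float); pts=[]
mn=g.min(2)
for u in range(222,422):
    col=mn[60:150,u]; k=np.where(col>150)[0]
    if len(k): pts.append((u,60+k[-1]+0.5))
pts=np.array(pts); w=world(A,pts,45)[:,:2]
f=np.polyfit(w[:,1],w[:,0],1); r=w[:,0]-np.polyval(f,w[:,1]); ok=abs(r)<2; f=np.polyfit(w[ok,1],w[ok,0],1)
print("front x at y=-205",np.polyval(f,-205),"angle",np.degrees(np.arctan(f[0])),ok.sum(),w[:,1].min(),w[:,1].max())
# side edges of unit: rows 20..90
for lo,hi,s in ((190,300,0),(380,470,-1)):
    q=[]
    for v in range(5,95):
        k=np.where(mn[v,lo:hi]>150)[0]
        if len(k): q.append((lo+k[s]+(0 if s==0 else 1)-0.5,v))
    w=world(A,q,45)[:,:2]; F=np.polyfit(w[:,0],w[:,1],1); print("side y at x=640",np.polyval(F,640),np.degrees(np.arctan(F[0])),np.ptp(w[:,1]-np.polyval(F,w[:,0])))
m(A,"unit",[(266,138),(536,153)],45)
m(A,"sealtop",[(335,405)],55);m(A,"sealfoot",[(340,371)],14);m(B,"sealfootB",[(752,323)],14);m(B,"sealtopB",[(788,343)],55)
m(A,"bottlecap",[(509,401)],72);m(B,"padtop",[(234,274),(329,300),(314,357),(220,331)],16)
m(B,"stampfoot",[(416,307),(472,292),(479,329),(423,343)],18);m(B,"stamptop",[(454,351)],72)
m(B,"cuprim",[(613,338)],45);m(B,"cuprim lr",[(583,335),(644,341)],45);m(A,"cuprimA",[(163,390)],45)
m(B,"reg",[(313,207),(504,208)],25)
```

```text
front x at y=-205 638.6464594665838 angle 3.011566702759519 200 -295.0622313793515 -115.46408517424686
side y at x=640 -106.5804429516954 -2.9182796501867223 1.2234188865972584
side y at x=640 -303.35571390364527 -2.929494138940336 1.1443418565693264
unit [[644.9, -107.3], [633.9, -302.2]] mean [ 639.4 -204.7] sides [195.2 195.2]
sealtop [[423.9, -148.0]] mean [ 423.9 -148. ] sides [0.]
sealfoot [[430.4, -147.6]] mean [ 430.4 -147.6] sides [0.]
sealfootB [[427.4, -142.2]] mean [ 427.4 -142.2] sides [0.]
sealtopB [[429.6, -143.1]] mean [ 429.6 -143.1] sides [0.]
bottlecap [[440.3, -291.2]] mean [ 440.3 -291.2] sides [0.]
padtop [[479.2, 329.4], [454.8, 248.4], [397.4, 265.3], [423.8, 349.1]] mean [438.8 298. ] sides [84.6 59.9 87.9 58.8]
stampfoot [[448.9, 172.4], [463.0, 124.1], [427.0, 116.0], [413.1, 165.7]] mean [438.  144.5] sides [50.3 36.9 51.6 36.4]
stamptop [[437.7, 145.2]] mean [437.7 145.2] sides [0.]
cuprim [[432.1, 7.7]] mean [432.1   7.7] sides [0.]
cuprim lr [[435.3, 33.9], [428.8, -19.9]] mean [432.1   7. ] sides [54.1 54.1]
cuprimA [[429.9, 5.6]] mean [429.9   5.6] sides [0.]
reg [[540.0, 255.5], [538.9, 103.5]] mean [539.4 179.5] sides [152.1 152.1]
```

```bash
cat >> h.py <<'E'
phi=np.radians(-2.97); O=np.array([637.2,-205.0])
ux=np.array([np.cos(phi),np.sin(phi)]); uy=np.array([-np.sin(phi),np.cos(phi)])
TIN=O-60*ux; BOT=TIN+93*uy; CUP=TIN-102*uy; REG=np.array([634.5,178.5])
def at(xy,z): return [xy[0],xy[1],z]
def rep(s=""): print(s,"t",round(status.current_clock(),1),"pos",np.round(status.current_position(),1),"w",round(status.current_gripper_width(),1),"F",np.round(status.current_contact_force(),1))
E
python3 - <<'E'
from h import *
P=np.array([438.8,298.]); a=np.radians(-17.1)
claw.gripper_to(75)
robot.move_ptp(at(P,300),down(a)); 
robot.servo_line(at(P,185),max_speed=150)
hit=robot.servo_line(at(P,158),max_speed=20,guard=4); rep(f"touch {hit}")
z=status.current_position()[2]
robot.servo_line(at(P,z+5.5),max_speed=40)
claw.gripper_to(50,40); rep("grip")
robot.servo_line(at(P,z+100)); rep("lift")
snap("wrist","gripA"); im=cv2.imread("pics/gripA.png"); 
s=snap("side","sideA"); im2=cv2.imread("pics/sideA.png")
cv2.imwrite("pics/gA.png",np.vstack([im[150:400,:],im2[200:400]]))
E
```

```text
touch True t 7.2 pos [438.8 298.  164.2] w 75.1 F [-0.6 -0.2  4.3]
grip t 7.7 pos [438.9 298.  169.7] w 59.0 F [-0.4  0.3  1.2]
lift t 8.5 pos [438.3 297.8 262.9] w 58.8 F [-0.1 -1.1 -1.2]
```

View pics/gA.png

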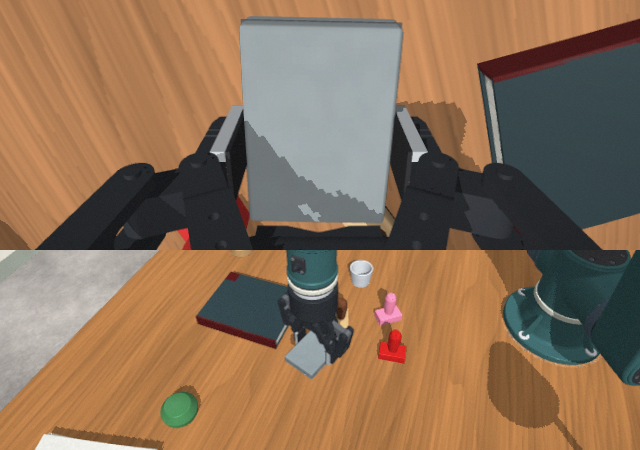

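The tin is held flat between the pads, gripped at 59 mm. I'll place it next, then look at it together with the unit.

Run:
```python
from h import *
robot.move_ptp(at(TIN,262),down(phi))
robot.servo_line(at(TIN,176),max_speed=120)
hit=robot.servo_line(at(TIN,168),max_speed=20,guard=5); rep(f"down {hit}")
z=status.current_position()[2]
claw.gripper_to(75); rep("open")
robot.servo_line(at(TIN,260)); 
V=TIN+np.array([0,0])
robot.move_ptp([TIN[0]+15,TIN[1],330],down(phi-np.pi/2)); robot.pause(.3); snap("wrist","wC")
im=cv2.imread("pics/wC.png"); cv2.imwrite("pics/wCv.png",cv2.resize(im,(800,500),interpolation=cv2.INTER_CUBIC))
rep()
```

```text
down True t 11.8 pos [ 577.6 -202.   169.6] w 59.0 F [0.7 0.7 3.4]
open t 12.1 pos [ 576.8 -201.6  167.7] w 75.0 F [ 0.7  0.5 -0.4]
 t 14.6 pos [ 592.3 -201.9  329.9] w 74.9 F [-0.  -1.2  0.1]
```

View pics/wCv.png

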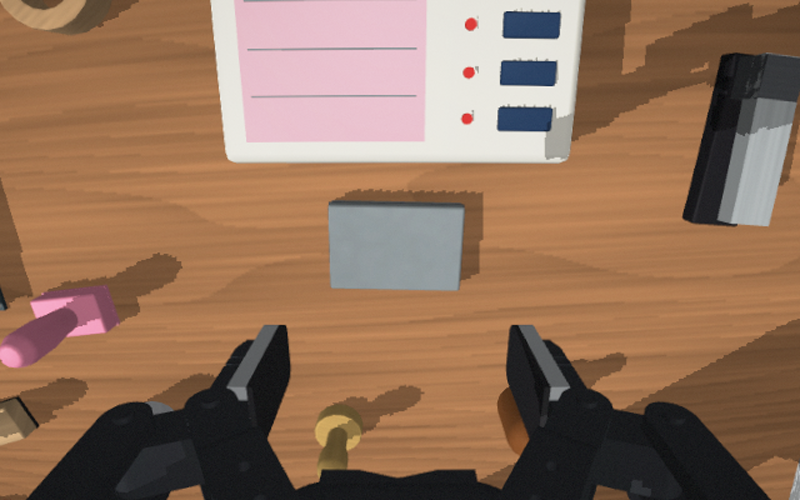

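The tin sits in front of the unit, its lid corners near (329,205), (464,208), (460,291) and (331,288), and the unit's front edge is along row 161. I'll measure both in this picture.

Run:
```python
from h import *
C=dict(np.load("pics/wC.npz")); g=C["img"].astype(float); mn=g.min(2)
toU=lambda w: np.c_[(w-O)@ux,(w-O)@uy]
pts=[]
for u in range(195,445):
    k=np.where(mn[100:150,u]>140)[0]
    if len(k): pts.append((u,100+k[-1]+.5))
w=toU(world(C,pts,45)[:,:2]); f=np.polyfit(w[:,1],w[:,0],1); r=w[:,0]-np.polyval(f,w[:,1]); ok=abs(r)<1.5; f=np.polyfit(w[ok,1],w[ok,0],1)
print("unit front: x0",f[1],"slope deg",np.degrees(np.arctan(f[0])),ok.sum())
for lo,hi,s in ((150,220,0),(430,475,-1)):
    q=[]
    for v in range(10,105):
        k=np.where(mn[v,lo:hi]>140)[0]
        if len(k): q.append((lo+k[s]+(-.5 if s==0 else .5),v))
    w=toU(world(C,q,45)[:,:2]); F=np.polyfit(w[:,0],w[:,1],1);F=np.polyfit(*w[abs(w[:,1]-np.polyval(F,w[:,0]))<1.5].T,1); print("side y",F[1],np.degrees(np.arctan(F[0])))
# tin: bluish grey lid
b=((g[:,:,2]>=g[:,:,0]-2)&(mn>85)).astype(np.uint8); b[:155]=0;b[245:]=0;b[:,:230]=0;b[:,400:]=0
n,l,s,_=cv2.connectedComponentsWithStats(b); i=1+s[1:,4].argmax(); cnt=cv2.findContours((l==i).astype(np.uint8),0,2)[0][0]
w=toU(world(C,cnt.reshape(-1,2),16)[:,:2]).astype(np.float32); R=cv2.minAreaRect(w); print("tin in unit frame",R)
```

```text
unit front: x0 1.589795980633183 slope deg 0.12476446125490011 250
side y 98.17391850002375 -0.14491340477741166
side y -97.81613610872184 -0.11001040261783038
tin in unit frame ((-59.329925537109375, 1.4503097534179688), (88.74147033691406, 59.932884216308594), 88.74336242675781)
```

```bash
cat >> h.py <<'E'
TINc=TIN=O-59.6*ux+1.2*uy; BOT=TIN+93*uy; CUP=TIN-102*uy
def pick(P,a,z,pre,sq,N):
    claw.gripper_to(pre); robot.move_ptp(at(P,z+130),down(a)); robot.servo_line(at(P,z+6)); robot.servo_line(at(P,z),max_speed=40)
    claw.gripper_to(sq,N); rep("grip"); robot.servo_line(at(P,z+130)); rep("lift")
def place(P,a,z,op):
    robot.move_ptp(at(P,z+110),down(a)); robot.servo_line(at(P,z+6),max_speed=120)
    hit=robot.servo_line(at(P,z-4),max_speed=15,guard=4); rep(f"down {hit}")
    claw.gripper_to(op); robot.pause(.1); z1=status.current_position()[2]; robot.servo_line(at(P,z1+130)); rep("placed")
E
python3 - <<'E'
from h import *
a=phi
pick(np.array([440,-290.]),a,180,60,25,30)
if status.current_gripper_width()>32: place(BOT,phi,180,54)
pick(np.array([431.5,7.]),a,175,76,40,25)
if status.current_gripper_width()>45: place(CUP,phi,175,68)
robot.move_ptp([TIN[0]+15,TIN[1],380],down(phi-np.pi/2)); robot.pause(.3); snap("wrist","wD")
im=cv2.imread("pics/wD.png"); cv2.imwrite("pics/wDv.png",cv2.resize(im,(800,500),interpolation=cv2.INTER_CUBIC))
rep()
E
```

```text
grip t 18.1 pos [ 440.1 -290.1  180.4] w 35.2 F [-0.7  0.5  1.3]
lift t 19.1 pos [ 439.7 -289.8  308.6] w 35.3 F [ 0.1 -0.4 -1.3]
down True t 21.6 pos [ 582.7 -107.8  180.4] w 35.1 F [-0.2  0.2  4.4]
placed t 23.0 pos [ 582.2 -107.8  307.3] w 53.9 F [-0.2  0.  -0.7]
grip t 25.8 pos [431.7   7.  175.5] w 51.1 F [-1.5  0.9  3.2]
lift t 26.8 pos [431.1   7.  303.7] w 50.9 F [ 0.5  0.8 -1.1]
down True t 29.5 pos [ 572.5 -302.7  175.4] w 50.9 F [-0.4  0.5  5.3]
placed t 31.0 pos [ 572.2 -302.4  302. ] w 67.9 F [-0.3  0.9 -0.9]
 t 32.8 pos [ 592.7 -200.8  379.9] w 68.0 F [-0.  -0.6  0.2]
```

View pics/wDv.png

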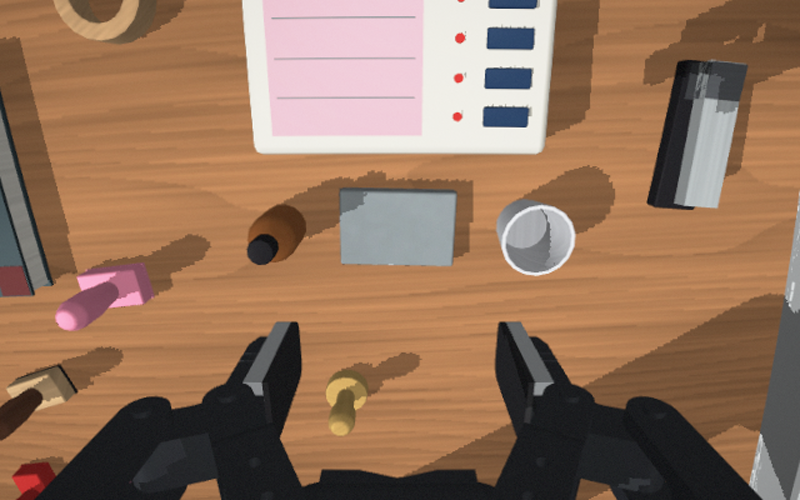

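The row is in place: bottle cap at (262,250), tin centre at (398,228), cup rim at (537,240), all upright. The seal's foot is at (347,388).

Run:
```python
from h import *
D=dict(np.load("pics/wD.npz"))
for n,uv,z in (("cap",(262,250),71),("cupL",(497,240),45),("cupR",(576,240),45),("cupT",(537,205),45),("cupB",(537,275),45),("u",(256,153),45),("u",(544,153),45),("t1",(341,190),16),("t2",(457,191),16),("t3",(454,266),16),("t4",(341,265),16),("sealtop",(341,430),56),("sealfoot",(347,389),14)):
    w=world(D,[np.array(uv)/1.25],z)[0,:2]; print(n,w.round(1),"unit frame",((w-O)@ux).round(1),((w-O)@uy).round(1))
```

```text
cap [ 583.1 -111. ] unit frame -58.9 91.1
cupL [ 573.4 -272.5] unit frame -60.2 -70.7
cupR [ 570.4 -330.2] unit frame -60.3 -128.5
cupT [ 597.8 -300.4] unit frame -34.4 -97.4
cupB [ 544.6 -302.8] unit frame -87.4 -102.5
u [ 644.2 -108.1] unit frame 1.9 97.1
u [ 633.9 -303.8] unit frame 1.8 -98.9
t1 [ 610.2 -159.7] unit frame -29.4 43.8
t2 [ 604.7 -247.7] unit frame -30.2 -44.3
t3 [ 543.9 -244.6] unit frame -91.1 -44.4
t4 [ 549.6 -154.1] unit frame -90.1 46.3
sealtop [ 421.2 -146.6] unit frame -218.7 47.1
sealfoot [ 430.5 -147.9] unit frame -209.4 46.3
```

Run:
```python
from h import *
S=O-60*ux+0.9*uy
pick(np.array([437.6,145.]),np.radians(16),206.5,55,12,40)
if status.current_gripper_width()>18: place(S,phi-0.01,222.5,50)
pick(np.array([427,-146.]),phi,199,50,10,40)
if status.current_gripper_width()>16: place(REG,phi,224,46)
robot.move_ptp([480,-10,430],down(-np.pi/2)); robot.pause(.3); snap("wrist","wE"); 
c=snap("side","sE")
im=cv2.imread("pics/wE.png"); cv2.imwrite("pics/wEv.png",cv2.resize(im,(800,500),interpolation=cv2.INTER_CUBIC))
cv2.imwrite("pics/sEv.png",cv2.resize(cv2.imread("pics/sE.png")[90:300,180:420],(686,600),interpolation=cv2.INTER_CUBIC))
rep()
```

```text
grip t 36.2 pos [437.6 145.  206.8] w 22.8 F [-0.8 -0.4  2.8]
lift t 37.2 pos [437.3 144.9 335.2] w 22.3 F [ 0.7  0.3 -1.5]
down True t 40.1 pos [ 577.4 -201.1  222.8] w 22.8 F [-1.5 -0.   4.3]
placed t 41.6 pos [ 577.1 -200.9  349.6] w 49.9 F [ 0.1  0.2 -1.2]
grip t 44.2 pos [ 427.  -146.   199.3] w 20.3 F [-1.5 -0.4  2.7]
lift t 45.2 pos [ 426.7 -145.8  327.6] w 20.1 F [-0.8  0.1 -1.5]
down True t 48.1 pos [634.5 178.6 224.3] w 20.5 F [-0.4 -0.4  4.4]
placed t 49.6 pos [634.3 178.4 350.6] w 46.1 F [0.6 0.6 0. ]
 t 51.1 pos [480.3  -9.8 429.8] w 45.9 F [-0.6 -0.5 -0.1]
```

View pics/wEv.png

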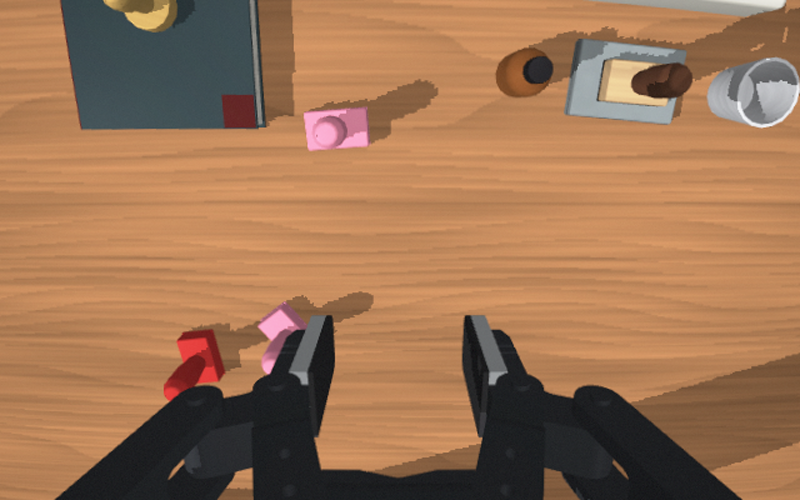

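View pics/sEv.png

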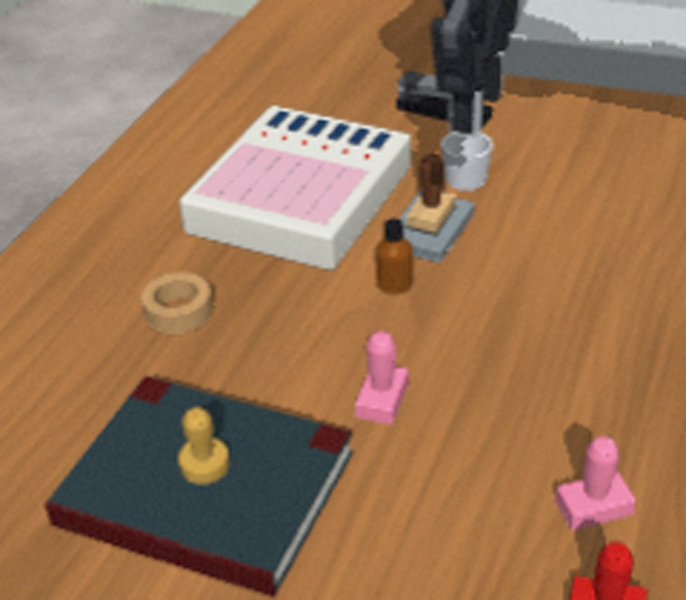

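Everything stands upright: stamp on the tin at about (635,82), and in the side crop the seal on the register at (203,460). I'll do two closer views to check centring and angles.

Run:
```python
from h import *
ims=[]
for tag,p,a in (("wF",[585,-201,340],phi-np.pi/2),("wG",[655,178.5,390],-np.pi/2)):
    robot.move_ptp(p,down(a)); robot.pause(.3); snap("wrist",tag); ims.append(cv2.imread(f"pics/{tag}.png"))
cv2.imwrite("pics/wFv.png",cv2.resize(ims[0][90:290,160:480],(800,500),interpolation=cv2.INTER_CUBIC))
cv2.imwrite("pics/wGv.png",cv2.resize(ims[1][:280],(800,350),interpolation=cv2.INTER_CUBIC))
rep()
```

```text
t 54.2 pos [655.1 177.7 390. ] w 45.7 F [ 0.1 -0.4  0.1]
```

View pics/wFv.png

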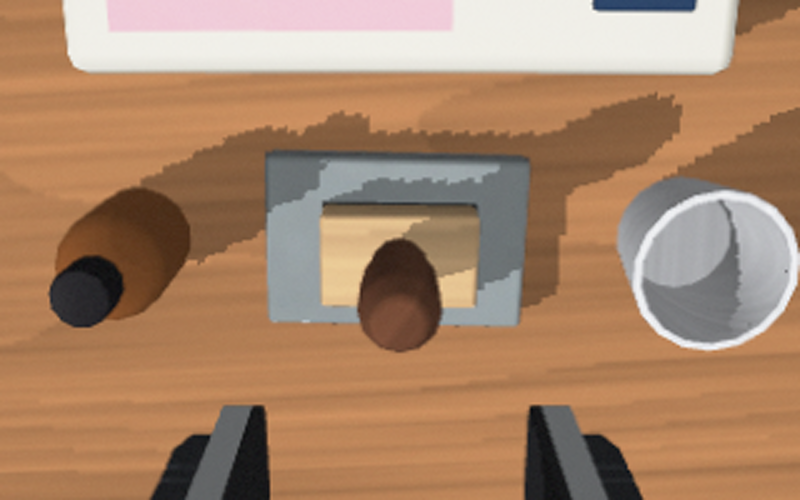

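View pics/wGv.png

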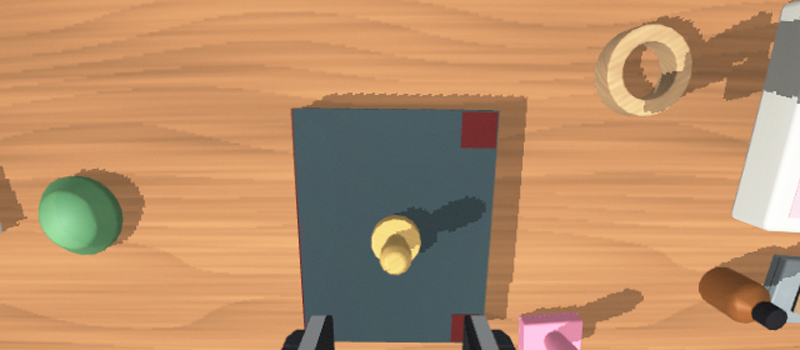

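The stamp foot sits squarely inside the tin's lid, at (321–477, 207–306) in the crop. The seal is near the middle of the cover, at (396,240). Now the numbers.

Run:
```python
from h import *
F=dict(np.load("pics/wF.npz"));Gm=dict(np.load("pics/wG.npz"))
def q(n,p,z):
    w=world(F,np.array(p,float)*.4+[160,90],z)[:,:2]; w=np.c_[(w-O)@ux,(w-O)@uy]
    ang=[np.degrees(np.arctan2(-(b-a)[0],(b-a)[1])) for a,b in ((w[1],w[0]),(w[-2],w[-1]))] if len(w)==4 else ''
    print(n,w.mean(0).round(1),"yaw rel",np.round(ang,1) if len(w)==4 else '',w.round(1).tolist())
q("unit",[(70,71),(733,72)],45)
q("tin",[(267,156),(528,161),(519,325),(272,321)],16)
q("stampfoot",[(322,210),(477,210),(476,306),(321,304)],34)
q("stamptop",[(400,317)],88); q("bottle",[(82,295)],72); q("cup",[(633,270),(797,270)],45)
for n,p,z in (("reg",[(292,109),(498,112),(484,342),(305,341)],25),("sealfoot",[(396,241)],39),("sealtop",[(397,261)],81)):
    w=world(Gm,np.array(p)*.8,z)[:,:2]; print(n,w.mean(0).round(1),w.round(1).tolist())
```

```text
unit [ 1.7 -0.6] yaw rel  [[1.8, 97.8], [1.7, -99.1]]
tin [-60.    0.8] yaw rel [-1.1 -1. ] [[-29.5, 44.4], [-31.1, -43.5], [-90.5, -43.0], [-89.0, 45.2]]
stampfoot [-59.9   0. ] yaw rel [ 0.  -0.8] [[-43.6, 24.8], [-43.6, -25.0], [-76.5, -25.7], [-75.8, 25.9]]
stamptop [-59.6  -0. ] yaw rel  [[-59.6, -0.0]]
bottle [-59.1  91.5] yaw rel  [[-59.1, 91.5]]
cup [ -60.3 -100.6] yaw rel  [[-60.3, -74.1], [-60.3, -127.0]]
reg [634.  178.8] [[730.0, 252.9], [727.6, 103.4], [538.6, 102.7], [539.9, 256.1]]
sealfoot [633.8 177.8] [[633.8, 177.8]]
sealtop [633. 177.] [[633.0, 177.0]]
```

Run:
```python
from h import *
robot.sign_off(); rep("done")
```

```text
the job is handed in; nothing more can be done
the job is handed in; nothing more can be done
```

The desk is laid out as asked and handed in. I worked in the order given: tin, bottle, cup, stamp, seal. The last pre-hand-in clock reading was about 54 s, against the 125 s limit. Every grasp and placing worked first time, and nothing needed mending.

These are the last measurements from the wrist camera, whose calibration is good to about 2 mm:

| Check | Measured |
|---|---|
| Gap unit to tin | about 30 mm |
| Gap tin to bottle | about 28 mm |
| Gap tin to cup | about 29 mm |
| Row (tin, bottle, cup) | in line within about 1 mm |
| Tin centring on the unit's edge | about 1.4 mm off |
| Tin angle to the edge | about 1° off |
| Stamp on the lid | about 1 mm off centre, within about 1° of the tin's long side |
| Seal on the cover | 1–2 mm off centre |

- **Upright and let go:** all five placed pieces stand upright and are released. The gripper was well clear of everything when I handed in.
- **Left alone:** I did not go near the stapler, tape roll, paperweight or the pink and red look-alike stamps. I did not measure them again at the end.
- **Small disagreements:** views of the same object differed by up to about 6 mm early on, most for the seal, and by 1–2 mm in the final checks. The unit's top edge measured about 197 mm wide against the stated 200 mm, which I put down to rounded edges and allowed for when setting the unit gap.

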